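Pick out the steel bushing by weight and show it to the reader

ROBOT

A 7-joint arm with a two-finger parallel gripper is mounted at the origin on the work surface. World frame = base frame: x ahead of the robot, y to its left, z up, the work surface at z = 0. Lengths are in mm, angles in rad, forces in N, time in s.
With the tool pointing down it reaches from about 400 to 925 mm from the base axis. Payload 4.1 kg.
Tool frame: the origin (TCP) lies on the centre line of the jaws, within the pads' length; the fingertips stand 8 mm ahead of it and the grasp point (between the pads) lies 11 mm behind it; y points along the fingers, z is the direction in which the jaws open and shut, and the axes are right-handed (so a half turn about y gives the same grasp; the last joint's range is limited). The gripper opens to 85 mm and grips with 20 to 120 N. Pads are 22 mm wide; open, the fingers measure 114 mm over their backs; the gripper's body (76 mm by 85 mm) begins 54 mm behind the grasp point. The pads swing forward as they close: fully open they stand 13 mm farther back than shut.
Start: joints at [-1.247, 0.398, 0.045, 1.537, -0.019, 1.207, -0.051], TCP at [266.688, 592.807, 239.347] pointing down, gripper open.
Joint ranges: [-2.82, 2.82], [-0.49, 2.23], [-1.37, 1.46], [0, 2.46], [-1.36, 4.5], [0.23, 2], [-2.94, 2.94]. Speed limits (rad/s): [2.57, 2.57, 3.14, 3.14, 3.14, 3.14, 3.14].

INTERFACE

Orientations are given as a rotation vector (axis times angle).
In Python, from cell import arm, viewer gives the robot as it stands.
- The arm moves only by the shell command python3 -m jog 'ROWS' [FORCE]. ROWS is a JSON object of lists of equal length, an entry for each row: "hand": the opening, from -1 (shut) to 1 (fully open), so that 0 is half open; "xyz": the shift along the world's x, y, z scaled (see below), a list of three; "twist": the turn, a rotation vector about the world's x, y, z scaled (see below), a list of three. A call has 1 to 20 rows; each row shifts and turns the pose as measured when the row begins; what a row does not reach is not made up. The controller multiplies each number of a shift by 4 cm and each number of a turn by 6 degrees. A row lasts 1/10 s, in which the tool goes at most 50 mm and 8.59 degrees, less where a joint would pass 70% of its speed; a pose out of reach is approached as far as the arm can. A call with a number of a shift or a turn outside -1 to 1 is refused whole. A call with a gripper value outside its range is refused whole. The fingers move at their own pace and stop on an object; FORCE is the grip in N (left out, the last holds). Time passes only in rows, so rows that do not move let the fingers close. It gives the time, the measured TCP pose, the force and the opening at its end, in the units of the state.
- arm.sense(): the state, without advancing time (a new reading comes with each control period).
- viewer.snapshot(name): name is "scene" or "top" or "wrist"; returns a dict with "pixels" (420x560x3 uint8, red, green, blue), "vertical_fov" (degrees; the focal length in pixels is half the picture's height over the tangent of half this angle, whatever the lens; pixels are square), "cx", "cy" (the principal point, pixels), "R" (3x3) and "t" (3): a world point X has camera coordinates R X + t. Camera axes: x right, y down, z forward; pixel columns grow to the right and rows downward; lengths in mm; the calibration is good to about 2 mm. The wrist camera is an equidistant fisheye: a pixel r from the principal point sees the ray r / f radians off the axis. A picture is of the moment at which its call begins. There is no depth.
- arm.hand_in(): hands the job in, once; it reports no verdict.
The state is a dict: "time_s": time; "q": joint angles; "joint_vel": joint speeds; "joint_efforts": joint torques, N m; "position": TCP position; "tcp_rot": TCP orientation; "force": force on the tool from outside, world axes, zero at the start; "torque": the same for the moment, N m; "width": finger opening in mm.
Only numpy, scipy, OpenCV 4.12 (cv2) and the standard library are available. Lean on these libraries where they do the work, as an engineer would, in place of code of your own. Each camera call takes 0.05 s, during which the arm holds its last target.

TASK

First wake the part reading station: twist the black start switch on its deck clockwise to its stop and let go, so that it springs back. Then lift the two black bushings out of the blue tray one after the other to feel which is the heavier (the steel one): the lighter one goes back into the tray, set down standing and not dropped, and the heavier one you present to the station's camera, held upright and still with its underside about 5 cm above the middle of the round window, and finish while still holding it there. Keep both bushings upright, do not touch the station with them, and leave the collar in the tray, the screwdriver, the bottle and the black plate where they are.

Things in the scene. Friction and masses are not known exactly. Their poses are not given: they have to be found in the camera images.
- station: the part reading station, fixed: black case 280 mm (x) by 300 mm (y), flat aluminium deck 100 mm above the desk, sloped panel with a dark screen on its -x side. Origin: on the desk under it, 130 mm from its rear (+x) face; x to the rear, z up. Deck: x -83 to 137 mm, y -155 to 155 mm. Window at x 35, y -62 mm; switch axis at x 20, y 85 mm.
- window (a point): centre of the round window of the upward-looking camera, on its glass: a black ring 96 mm in diameter with a white lamp face and a dark glass disc 52 mm in diameter in the middle, standing 9 mm above the deck (109 mm above the desk). Axes as the station's.
- switch_grip (a point): grip point of the start switch, on its vertical axis 30 mm above the deck. The grip is a black upright bar 36 mm long and 12 mm wide, its sides straight from 8 to 36 mm above the deck, on a steel bezel 42 mm in diameter, 5 mm high. x points along the bar to its end with the white mark, z up; turns with the switch.
- start_switch (a joint): angle of the start switch in rad: 0 at rest (bar along the station's x, white mark to the rear), growing clockwise as seen from above, hard stop at 1.05 (60 degrees). A spring turns it back to 0 when let go; it takes 0.03 N m to start and 0.13 N m at the stop.
- tray: the shallow blue parts tray, fixed to the desk, 170 mm (x) by 270 mm (y) outside, inner floor 4 mm above the desk, walls 4 mm thick with their rims 14 mm above the desk. Origin: centre of its underside, on the desk. The bushings stand about 20 mm on the -x side of its middle line, about 68 mm either side in y. Axes along its sides, z up.
- bushing_a: one of two look-alike black flanged bushings (one steel, one aluminium): flange 56 mm in diameter, 8 mm thick, at the bottom; above it a round body 36 mm in diameter, 50 mm high overall; 20 mm bore. Stands in the tray. Origin: centre of the underside, z up along the bore. Grip across the 36 mm body, above the flange. Between 0.1 and 0.45 kg; the two differ by at least 0.12 kg.
- bushing_b: one of two look-alike black flanged bushings (one steel, one aluminium): flange 56 mm in diameter, 8 mm thick, at the bottom; above it a round body 36 mm in diameter, 50 mm high overall; 20 mm bore. Stands in the tray. Origin: centre of the underside, z up along the bore. Grip across the 36 mm body, above the flange. Between 0.1 and 0.45 kg; the two differ by at least 0.12 kg.
- collar: a steel shaft collar, ring 44 mm in diameter, 20 mm bore, 15 mm high, lying loose in the tray between the bushings, nearer the +x side. Origin: centre of its underside. To be left alone.
- screwdriver: an orange-handled screwdriver, about 200 mm long, lying on the desk. To be left alone.
- cleaner: a white closed bottle with a red cap, 48 mm in diameter and 130 mm high, standing on the desk. Origin: centre of its underside. To be left alone.
- adapter_plate: a loose black plate with four small holes, 90 by 70 by 12 mm, lying on the desk. Origin: centre of its underside. To be left alone.
There are look-alikes about, which are no part of the job. Leave any yellow look-alike of the bushing_a alone. Leave any purple look-alike of the bushing_b alone.

How it is judged:
By the outcome, as a careful person would: the job done as asked, in the order asked, and still so for the second after the job is handed in, while the arm keeps its last pose, push and grip.
It also fails if it takes over 72 s, if anything falls off the work surface, if the arm or the gripper's body presses on something with over 40 N, if the wrist force passes 120 N, or if a joint passes its speed limit or range.

## Working session

There is one attempt and no reset: what is moved stays moved. The work goes in short steps, Python scripts to look and compute and a shell command to move; the robot and the scene stay as the last step left them, time stands still between calls to the robot, and variables do not carry over. Pictures are saved under pics/ and viewed, and the job is handed in when it is done.

```bash
ls; mkdir -p pics
python3 - <<'E'
from cell import arm, viewer
import cv2,numpy as np
s=arm.sense();print(s)
for n in("scene","top","wrist"):
    d=viewer.snapshot(n);cv2.imwrite(f"pics/{n}0.png",d["pixels"][:,:,::-1])
    print(n,d["vertical_fov"],d["cx"],d["cy"],np.round(d["R"],3).tolist(),np.round(d["t"],1).tolist())
E
```

```text
pics
{'time_s': 0.0, 'q': array([-1.24700583,  0.39919659,  0.04504149,  1.53791836, -0.01869879,
        1.2069086 , -0.0507075 ]), 'joint_vel': array([-0.00144468, -0.00152147, -0.00028441,  0.00087805, -0.0013045 ,
        0.00119335, -0.00135099]), 'joint_efforts': array([-5.23171766e-04, -4.75127149e+01,  1.36379376e+00, -2.54232413e+01,
        1.14107126e-02,  9.32731113e-03, -1.96224647e-06]), 'position': array([266.42163343, 592.18750495, 238.2435841 ]), 'tcp_rot': array([-1.54724758,  0.3318477 , -0.33140333]), 'force': array([-0.32304526, -0.47534816, -0.97337293]), 'torque': array([0.02162002, 0.00729731, 0.03539572]), 'width': 85.41255944843485}
scene 52.24629991683031 278.88074266778915 204.59976490201214 [[-0.789, 0.614, -0.011], [0.45, 0.566, -0.691], [-0.418, -0.55, -0.723]] [448.2, -170.3, 1610.1]
top 45.05019798499204 284.5820396537533 207.55063148160775 [[-0.009, -1.0, -0.009], [-0.985, 0.01, -0.173], [0.173, 0.007, -0.985]] [8.9, 572.5, 1659.0]
wrist 65.70646984690485 282.25623426662514 216.07574163349997 [[0.409, 0.912, -0.002], [0.878, -0.393, 0.273], [0.248, -0.114, -0.962]] [-648.0, -36.5, 379.4]
```

View pics/scene0.png

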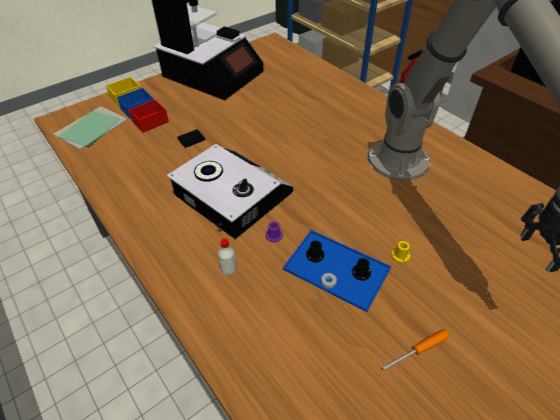

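View pics/top0.png

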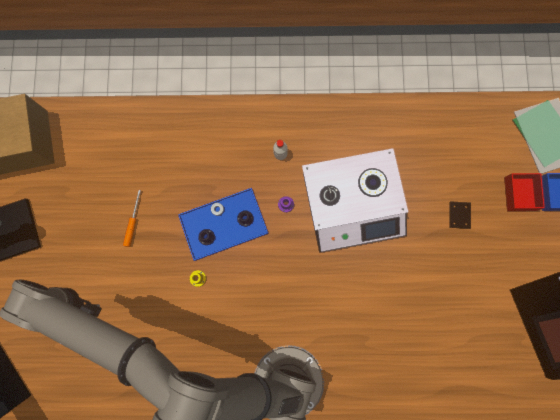

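View pics/wrist0.png

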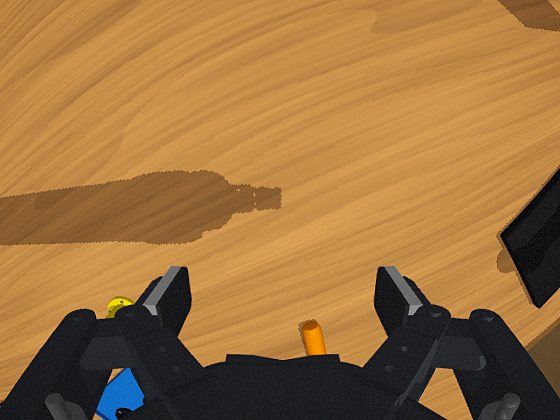

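The top view shows the black bushings in the tray at (207,237) and (246,218), and the collar at (217,209). The look-alikes are yellow at (198,278) and purple at (286,204). The black switch is at (330,195) and must not be confused with the window ring at (373,182). The bottle is at (281,150), the plate at (460,214) and the screwdriver at (134,220). I'll take enlarged crops next.

Run:
```python
import cv2
a=cv2.imread("pics/top0.png")
cv2.imwrite("pics/c1.png",cv2.resize(a[175:285,170:300],None,fx=5.4,fy=5.4,interpolation=cv2.INTER_CUBIC))
cv2.imwrite("pics/c2.png",cv2.resize(a[140:260,290:420],None,fx=5,fy=5,interpolation=cv2.INTER_CUBIC))
b=cv2.imread("pics/scene0.png")
cv2.imwrite("pics/c3.png",cv2.resize(b[140:310,160:420],None,fx=3,fy=3,interpolation=cv2.INTER_CUBIC))
```

```text
(no output)
```

View pics/c1.png

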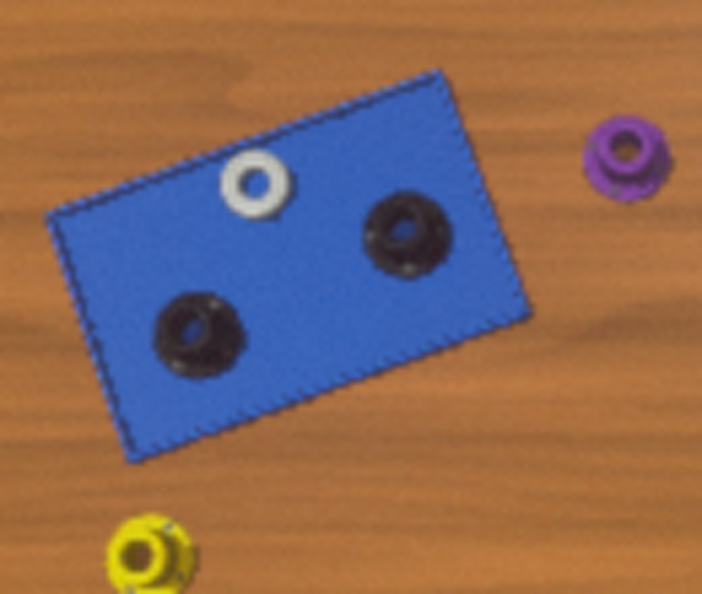

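View pics/c2.png

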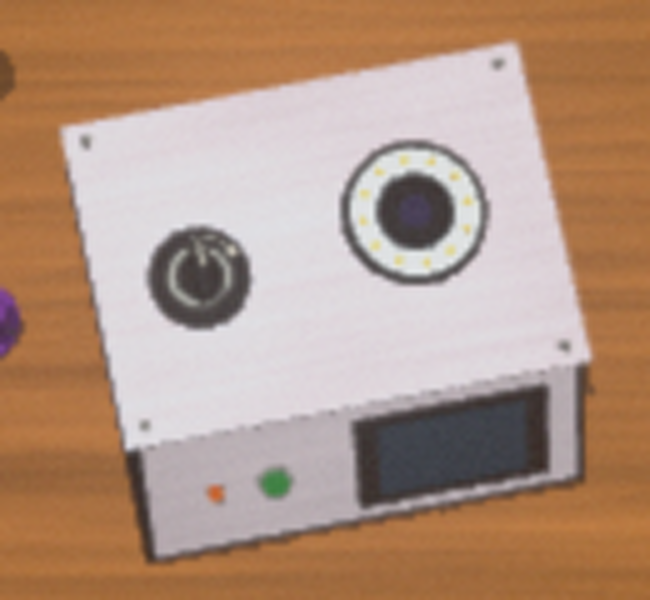

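View pics/c3.png

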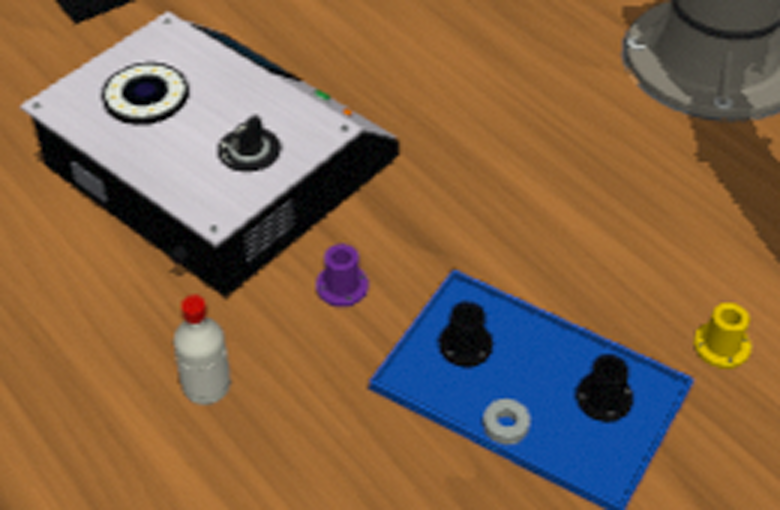

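```bash
cat > h.py <<'E'
import numpy as np,cv2
from cell import arm,viewer
def px2w(d,u,v,z):
    f=210/np.tan(np.radians(d["vertical_fov"])/2)
    R=np.array(d["R"]);t=np.array(d["t"])
    r=R.T@np.array([(u-d["cx"])/f,(v-d["cy"])/f,1]);c=-R.T@t
    return c+r*(z-c[2])/r[2]
def w2px(d,X,fish=False):
    f=210/np.tan(np.radians(d["vertical_fov"])/2)
    p=np.array(d["R"])@np.array(X,float)+np.array(d["t"])
    if fish:
        r=np.hypot(p[0],p[1]);th=np.arctan2(r,p[2]);return d["cx"]+f*th*p[0]/r,d["cy"]+f*th*p[1]/r
    return d["cx"]+f*p[0]/p[2],d["cy"]+f*p[1]/p[2]
def fpx2w(d,u,v,z):
    f=210/np.tan(np.radians(d["vertical_fov"])/2)
    R=np.array(d["R"]);t=np.array(d["t"])
    a=np.array([u-d["cx"],v-d["cy"]]);r=np.linalg.norm(a);th=r/f
    ray=R.T@np.array([*(np.sin(th)*a/max(r,1e-9)),np.cos(th)]);c=-R.T@t
    return c+ray*(z-c[2])/ray[2]
E
python3 - <<'E'
from h import *
from scipy.spatial.transform import Rotation as Ro
d=viewer.snapshot("top")
C1=lambda u,v:((u+.5)/5.4-.5+170,(v+.5)/5.4-.5+175)
C2=lambda u,v:((u+.5)/5-.5+290,(v+.5)/5-.5+140)
S=lambda C,u,v,z:px2w(d,*C(u,v),z)
tc=[S(C1,*p,14) for p in[(48,213),(442,70),(532,317),(132,462)]]
print("tray",np.round(tc,1).tolist(),np.round(np.mean(tc,0),1))
e1=tc[0]-tc[1];e2=tc[3]-tc[2];print(np.degrees(np.arctan2(-e1[0],e1[1])),np.degrees(np.arctan2(-e2[0],e2[1])),np.linalg.norm(e1),np.linalg.norm(e2))
print("bush fl",S(C1,200,336,8),S(C1,408,234,8),"bore",S(C1,194,331,54),S(C1,405,228,54))
print("collar",S(C1,256,184,19),"purple",S(C1,627,158,8),"yellow",S(C1,150,556,8))
dc=[S(C2,*p,100) for p in[(62,127),(518,42),(592,362),(128,450)]]
e1=dc[0]-dc[1];e2=dc[3]-dc[2];e3=dc[0]-dc[3];e4=dc[1]-dc[2]
print("deck",np.round(dc,1).tolist(),[np.degrees(np.arctan2(-e[0],e[1])) for e in(e1,e2)],[np.degrees(np.arctan2(e[1],e[0])) for e in(e3,e4)],[np.linalg.norm(e) for e in (e1,e2,e3,e4)])
w=S(C2,415,212,109);b=S(C2,199,277,102);print("win",w,"sw",b)
v=b-w;print("yaw from win-sw",np.degrees(np.arctan2(v[1],v[0])-np.arctan2(147,-15)),np.linalg.norm(v[:2]))
m=np.mean(dc,0);
for yaw in(10,12,14):
    c,s=np.cos(np.radians(yaw)),np.sin(np.radians(yaw));R2=np.array([[c,-s],[s,c]])
    o=m[:2]-R2@[27,0];print(yaw,"org",o,"win",o+R2@[35,-62],"sw",o+R2@[20,85])
s=arm.sense();print(s["position"],Ro.from_rotvec(s["tcp_rot"]).as_matrix().round(3),s["time_s"],s["force"])
E
```

```text
tray [[559.9, 369.5, 14.0], [650.5, 118.2, 14.0], [490.1, 60.8, 14.0], [400.9, 312.3, 14.0]] [525.4 215.2  14. ]
19.83331474046823 19.520752682666778 267.14304934526484 266.83215045490834
bush fl [480.75325575 271.92661127   8.        ] [544.95639399 140.0768805    8.        ] bore [478.45229402 268.22084975  54.        ] [541.59374951 138.00183457  54.        ]
collar [576.44262839 236.16952108  19.        ] purple [ 5.92864076e+02 -2.43963844e-01  8.00000000e+00] yellow [342.53718656 300.79400891   8.        ]
deck [[706.7, -56.0, 100.0], [761.8, -361.1, 100.0], [544.9, -399.4, 100.0], [490.0, -95.7, 100.0]] [np.float64(10.240050444260376), np.float64(10.241130796112818)] [np.float64(10.379523077572399), np.float64(10.008495974566076)] [np.float64(310.06351206694234), np.float64(308.63703775961267), np.float64(220.28636505397225), np.float64(220.28169173053945)]
win [ 644.28992693 -286.45560133  109.        ] sw [ 603.68970735 -144.38087931  102.        ]
yaw from win-sw 10.121828478565439 147.7619858701377
10 org [ 599.24034923 -232.76404572] win [ 644.4748076  -287.74444019] sw [ 604.17640919 -145.58242316]
12 org [ 599.42017334 -233.68916058] win [ 646.5458642  -287.05740265] sw [ 601.31063163 -146.3883807 ]
14 org [ 599.63217395 -234.60743611] win [ 648.5916819  -286.29850479] sw [ 598.47472735 -147.29386146]
[266.50892196 592.44914718 238.671597  ] [[ 0.912 -0.     0.41 ]
 [-0.41  -0.001  0.912]
 [ 0.    -1.    -0.001]] 0.2 [-0.465441   -0.01458541 -0.33196876]
```

The tray centre is about (525,215) with a yaw of 19.7°, and the station yaw is 10.2°. The switch is about (604,-145) and the window about (644.4,-287). The bushings stand at about (480,271) and (544,139.5). I'll move above the switch.

```bash
python3 -m jog '{"hand":[1,1,1,1,1,1,1,1,1,1,1,1,1,1,1,1,1,1,1,1],"xyz":[[0.2,-0.5,0],[0.45,-0.97,0],[0.45,-0.97,0],[0.45,-0.97,0],[0.45,-0.97,0],[0.45,-0.97,0],[0.45,-0.97,0],[0.45,-0.97,0],[0.45,-0.97,0],[0.45,-0.97,0],[0.45,-0.97,0],[0.45,-0.97,0],[0.45,-0.97,0],[0.45,-0.97,0],[0.45,-0.97,0],[0.45,-0.97,0],[0.45,-0.97,0],[0.45,-0.97,0],[0.45,-0.97,0],[0,0,0]],"twist":[[0,0,0.3],[0,0,0.3],[0,0,0.3],[0,0,0.3],[0,0,0.3],[0,0,0.3],[0,0,0.3],[0,0,0.3],[0,0,0.3],[0,0,0.3],[0,0,0.3],[0,0,0.3],[0,0,0.3],[0,0,0.3],[0,0,0.3],[0,0,0.3],[0,0,0.3],[0,0,0.3],[0,0,0.3],[0,0,0]]}' 40
cat >> h.py <<'E'
from scipy.spatial.transform import Rotation as Ro
def st(tx=None):
    s=arm.sense();R=Ro.from_rotvec(s["tcp_rot"]).as_matrix()
    yaw=np.degrees(np.arctan2(R[1,2],R[0,2]))
    # tilt correction: rotvec taking tool y to -z
    tilt=np.degrees(np.cross(R[:,1],[0,0,-1]))
    print("t",round(s["time_s"],2),"pos",s["position"].round(1),"jawyaw",yaw.round(2),"tiltfix deg",tilt.round(2),"F",s["force"].round(2),"T",s["torque"].round(3),"w",round(s["width"],1),"q",s["q"].round(2))
    return s,yaw,tilt
def go(x,y,z,yaw):
    s,y0,t=st();d=(np.array([x,y,z])-s["position"])/40
    print("units xyz",d.round(3),"twist z",round((yaw-y0)/6,3),"xy",(t[:2]/6).round(3))
def snap(n,f,crop=None,k=1):
    d=viewer.snapshot(n);a=d["pixels"][:,:,::-1]
    if crop: a=a[crop[1]:crop[3],crop[0]:crop[2]]
    cv2.imwrite(f"pics/{f}.png",cv2.resize(a,None,fx=k,fy=k,interpolation=cv2.INTER_CUBIC) if k!=1 else a);return d
E
python3 -c "
from h import *
go(604,-145,238,100.2);snap('wrist','w1')"
```

```text
time_s: 2.2
position: [599.6, -157.0, 236.7]
tcp_rot: [-1.568, -0.162, 0.165]
force: [-0.5, -0.4, -0.4]
width: 85.0
t 2.2 pos [ 599.6 -157.   236.7] jawyaw 101.92 tiltfix deg [ 0.18 -0.07  0.  ] F [-0.47 -0.44 -0.45] T [-0.031  0.032  0.02 ] w 85.0 q [-0.16  0.38  0.46  1.63 -0.17  1.18  2.11]
units xyz [0.11  0.3   0.032] twist z -0.287 xy [ 0.03  -0.011]
```

View pics/w1.png

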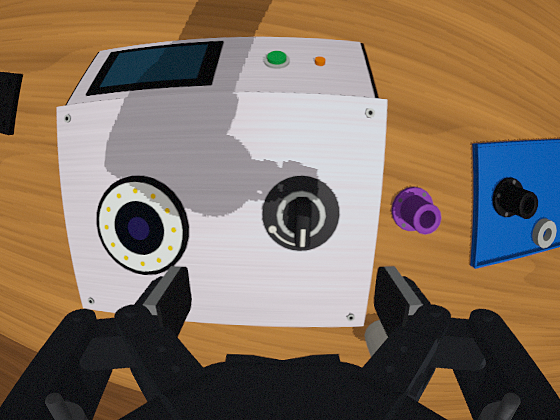

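The wrist view shows the switch, with its bezel centre at about (300,213) and its white mark toward (303,238) at the rear. The window glass is at (138,229), and purple is outside the station at (415,210). I'll cross-check with the fisheye calibration.

```bash
python3 -c "
from h import *
d=snap('wrist','w1c',(80,160,360,310),2.8)
print(fpx2w(d,300,213,103),fpx2w(d,138,229,109))
print(w2px(d,[604,-145,103],1),w2px(d,[604,-145,136],1),w2px(d,[644.4,-287.1,109],1),w2px(d,[619,-142.3,136],1))
go(604,-145,238,100.2)"
```

```text
[ 599.3531609  -138.62416328  103.        ] [ 643.04413713 -279.02082498  109.        ]
(np.float64(291.56183410130495), np.float64(216.60155366870376)) (np.float64(292.76894330761905), np.float64(228.40250559514305)) (np.float64(130.17585766462892), np.float64(228.51341038104476)) (np.float64(291.9149848552573), np.float64(247.06847561059158))
t 2.3 pos [ 599.  -150.5  236.3] jawyaw 102.25 tiltfix deg [-0.14 -0.16 -0.  ] F [-1.05  1.32 -0.63] T [0.061 0.03  0.017] w 85.3 q [-0.17  0.37  0.46  1.63 -0.18  1.18  2.11]
units xyz [0.125 0.137 0.043] twist z -0.341 xy [-0.023 -0.026]
```

View pics/w1c.png

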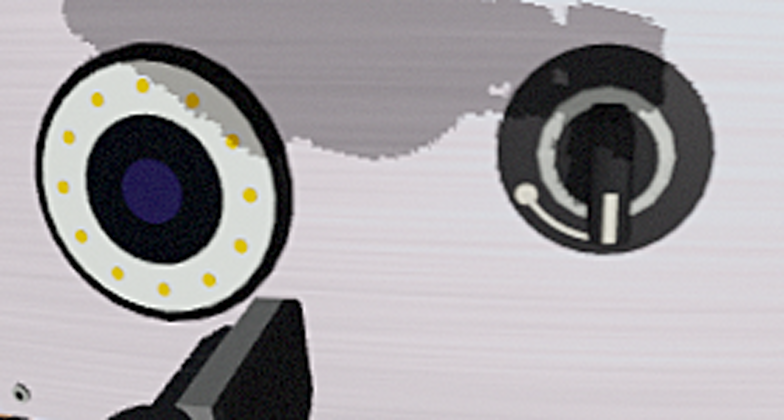

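The arm was still settling, so I'll correct, let it settle and measure again.

```bash
python3 -m jog '{"hand":[1,1,1,1,1],"xyz":[[0.12,0.1,0],[0,0,0],[0,0,0],[0,0,0],[0,0,0]],"twist":[[0,0,-0.3],[0,0,0],[0,0,0],[0,0,0],[0,0,0]]}' >/dev/null; python3 -c "
from h import *
st();d=snap('wrist','w2',(80,160,360,310),2.8)
print(w2px(d,[604,-145,103],1),w2px(d,[604,-145,136],1),w2px(d,[644.4,-287.1,109],1),w2px(d,[619,-142.3,136],1))
go(604,-145,238,100.2)"
```

```text
t 2.8 pos [ 602.6 -138.8  235.7] jawyaw 100.95 tiltfix deg [-0.43 -0.29 -0.  ] F [ 0.97 -0.25 -0.53] T [ 0.013 -0.018 -0.023] w 85.1 q [-0.18  0.38  0.45  1.63 -0.18  1.19  2.08]
(np.float64(274.4469578603639), np.float64(209.89645030466997)) (np.float64(273.7898189260815), np.float64(220.896387744582)) (np.float64(115.55213098932572), np.float64(225.54845397130157)) (np.float64(273.66504433153483), np.float64(239.9332229943743))
t 2.85 pos [ 602.6 -138.8  235.7] jawyaw 100.95 tiltfix deg [-0.44 -0.28 -0.  ] F [-0.19  0.83  0.18] T [-0.    -0.003 -0.01 ] w 85.4 q [-0.18  0.38  0.45  1.62 -0.18  1.19  2.08]
units xyz [ 0.034 -0.156  0.056] twist z -0.125 xy [-0.073 -0.047]
```

View pics/w2.png

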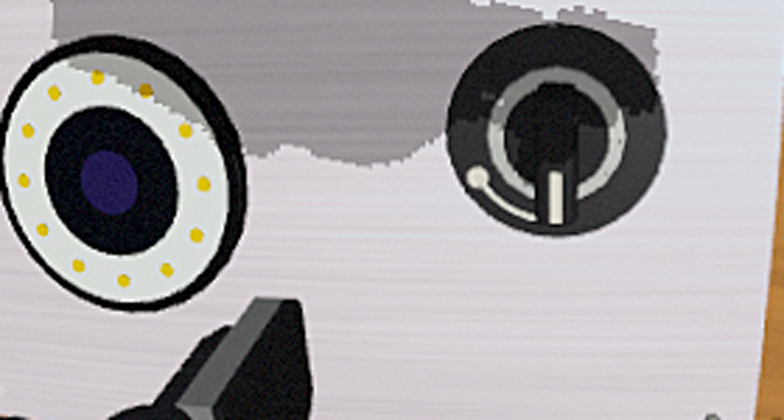

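The switch is at crop (556,130), which is about 4 px left of the jaw mid-plane. That gives y of about -143, between the two cameras' estimates. I'll centre, descend partway and look again.

```bash
python3 -m jog '{"hand":[1,1,1,1,1,1,1,1],"xyz":[[0.02,-0.1,0],[0,0,-0.6],[0,0,-0.6],[0,0,-0.6],[0,0,0],[0,0,0],[0,0,0],[0,0,0]],"twist":[[-0.07,-0.05,-0.12],[0,0,0],[0,0,0],[0,0,0],[0,0,0],[0,0,0],[0,0,0],[0,0,0]]}' >/dev/null; python3 -c "
from h import *
st();d=snap('wrist','w3',(140,180,420,390),2.8)
print(w2px(d,[604,-145,136],1),w2px(d,[603,-143,136],1),w2px(d,[603,-143,120],1))
go(603,-143,120,100.2)"
```

```text
t 3.65 pos [ 605.5 -145.6  166.4] jawyaw 100.01 tiltfix deg [0.19 0.54 0.  ] F [ 0.32 -0.45  0.82] T [-0.009 -0.032  0.015] w 85.6 q [-0.17  0.44  0.44  1.7  -0.21  1.04  2.09]
(np.float64(285.50619241318776), np.float64(253.11514680260842)) (np.float64(289.4206770889269), np.float64(252.05291461431284)) (np.float64(289.00550443931525), np.float64(241.68555080299416))
t 3.7 pos [ 605.7 -145.6  166.6] jawyaw 100.01 tiltfix deg [0.2  0.57 0.  ] F [ 0.44  0.02 -0.06] T [-0.     0.033 -0.002] w 85.5 q [-0.17  0.44  0.44  1.7  -0.21  1.04  2.09]
units xyz [-0.067  0.064 -1.164] twist z 0.032 xy [0.033 0.094]
```

View pics/w3.png

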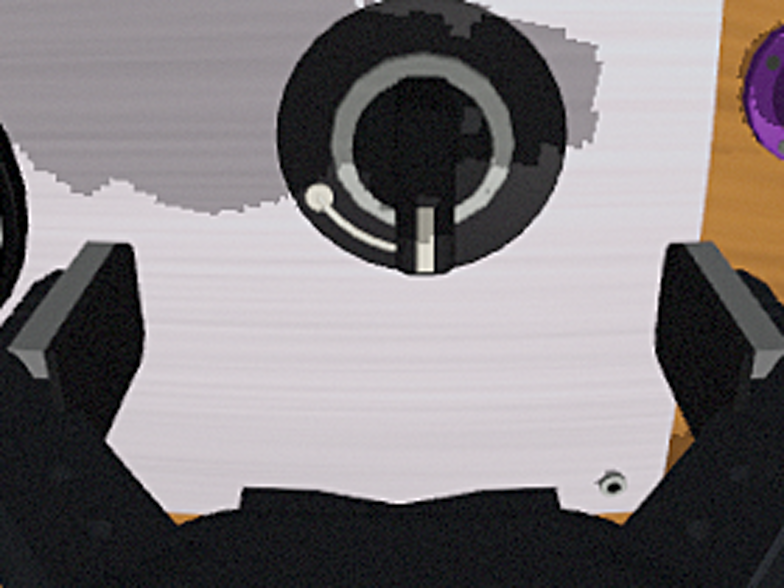

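The bar is at crop column 426, which is full column 292. The jaw mid-plane is at about 283, so the bar is +4.5 mm in y. I'll correct and descend to grip height.

```bash
python3 -m jog '{"hand":[1,1,1,1,1,1,1,1,1],"xyz":[[-0.08,0.1,0],[0,0,0],[0,0,-0.25],[0,0,-0.3],[0,0,-0.3],[0,0,-0.15],[0,0,0],[0,0,0],[0,0,0]],"twist":[[0.03,0.09,0.03],[0,0,0],[0,0,0],[0,0,0],[0,0,0],[0,0,0],[0,0,0],[0,0,0],[0,0,0]]}' >/dev/null; python3 -c "
from h import *
st();d=snap('wrist','w4',(140,180,420,390),2.8)
print(w2px(d,[602,-141.3,136],1))
go(602,-141.3,120,100.2)"
```

```text
t 4.6 pos [ 602.1 -141.1  123.3] jawyaw 100.21 tiltfix deg [-0.   -0.01 -0.  ] F [-0.37  0.25 -0.04] T [-0.002 -0.009 -0.054] w 85.4 q [-0.16  0.48  0.42  1.74 -0.24  0.96  2.11]
(np.float64(283.692778191107), np.float64(294.495770026903))
t 4.65 pos [ 602.2 -141.1  123.5] jawyaw 100.22 tiltfix deg [0.   0.01 0.  ] F [0.28 0.53 0.52] T [0.003 0.004 0.028] w 85.7 q [-0.16  0.48  0.42  1.74 -0.24  0.96  2.11]
units xyz [-0.005 -0.004 -0.087] twist z -0.003 xy [0.    0.002]
```

View pics/w4.png

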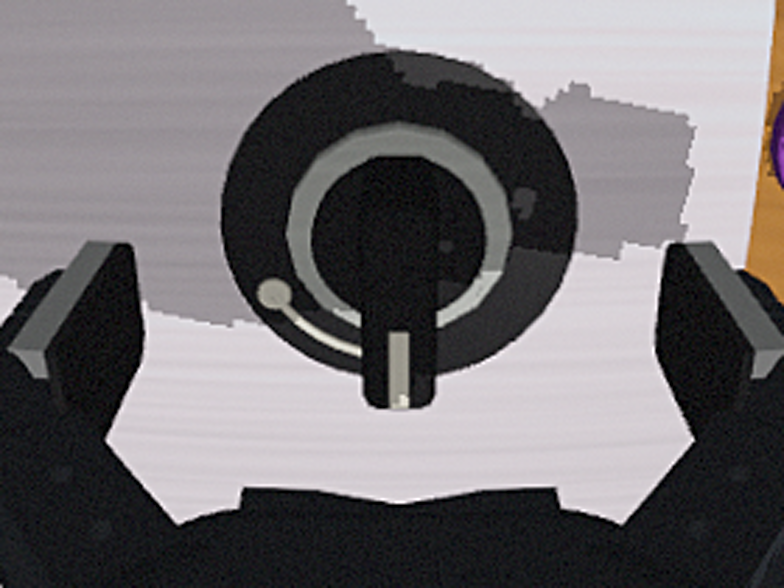

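```bash
python3 -c "
from h import *
d=viewer.snapshot('wrist')
u=lambda X:(np.array(w2px(d,X,1))-[140,180])*2.8
for x in(598,600,602,604):
  for h in(136,138):
    print(x,h,u([x+17.7,-141.3+3.2,h]),'bezel',u([x,-141.3,105]))
    
"
```

```text
598 136 [406.88523822 394.65867785] bezel [405.90202409 217.14531229]
598 138 [406.98511937 401.6607818 ] bezel [405.90202409 217.14531229]
600 136 [404.61793635 404.56780098] bezel [403.92834011 226.97171149]
600 138 [404.68959204 411.62680079] bezel [403.92834011 226.97171149]
602 136 [402.37862039 414.32752945] bezel [401.9708192  236.70536493]
602 138 [402.42299253 421.43922664] bezel [401.9708192  236.70536493]
604 136 [400.1673121  423.93890787] bezel [400.02972462 246.34529774]
604 138 [400.18532699 431.09923621] bezel [400.02972462 246.34529774]
```

The bar is centred between the jaws. I'll close on it.

```bash
python3 -m jog '{"hand":[1,-1,-1,-1,-1,-1,-1,-1,-1,-1],"xyz":[[-0.02,0,-0.08],[0,0,0],[0,0,0],[0,0,0],[0,0,0],[0,0,0],[0,0,0],[0,0,0],[0,0,0],[0,0,0]],"twist":[[0,0,0],[0,0,0],[0,0,0],[0,0,0],[0,0,0],[0,0,0],[0,0,0],[0,0,0],[0,0,0],[0,0,0]]}' 40; python3 -c "
from h import *
st();d=snap('wrist','w5',(140,180,420,390),2.8)"
```

```text
time_s: 5.7
position: [602.2, -141.2, 121.6]
tcp_rot: [-1.567, -0.143, 0.138]
force: [0.1, 0.2, 1.4]
width: 11.2
t 5.7 pos [ 602.2 -141.2  121.6] jawyaw 100.23 tiltfix deg [0.01 0.17 0.  ] F [0.05 0.24 1.42] T [ 0.021  0.037 -0.033] w 11.2 q [-0.16  0.48  0.42  1.75 -0.24  0.96  2.11]
```

View pics/w5.png

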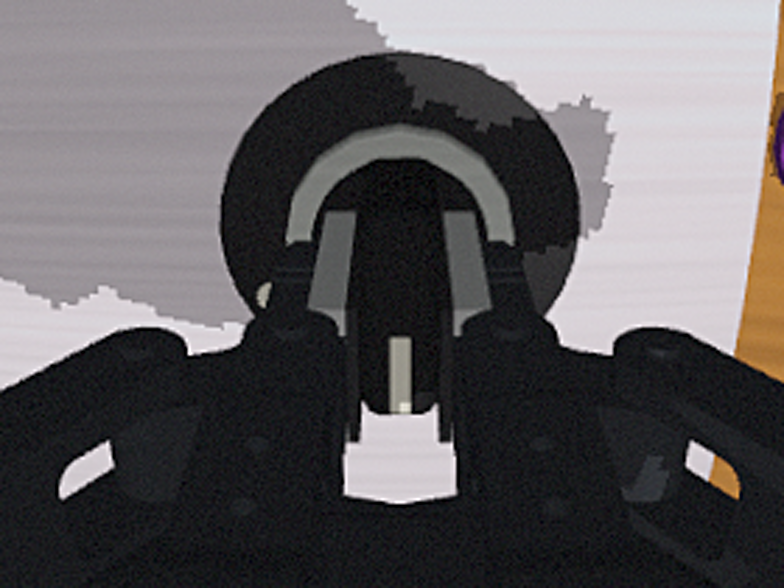

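The switch is gripped at width 11.2 mm with almost no side force. I'll turn it clockwise, which is negative z.

```bash
python3 -m jog '{"hand":[-1,-1,-1,-1,-1,-1,-1,-1,-1,-1,-1,-1],"xyz":[[0,0,0],[0,0,0],[0,0,0],[0,0,0],[0,0,0],[0,0,0],[0,0,0],[0,0,0],[0,0,0],[0,0,0],[0,0,0],[0,0,0]],"twist":[[0,0,-0.8],[0,0,-0.8],[0,0,-0.8],[0,0,-0.8],[0,0,-0.8],[0,0,-0.8],[0,0,-0.8],[0,0,-0.8],[0,0,-0.8],[0,0,-0.8],[0,0,0],[0,0,0]]}' 50; python3 -c "
from h import *
st()"
```

```text
time_s: 6.95
position: [602.2, -141.4, 121.6]
tcp_rot: [-1.506, 0.537, -0.541]
force: [-0.2, -1.4, 0.9]
width: 10.9
t 6.95 pos [ 602.2 -141.4  121.6] jawyaw 50.58 tiltfix deg [0.21 0.08 0.  ] F [-0.17 -1.43  0.88] T [0.043 0.017 0.121] w 10.9 q [-0.3   0.53  0.63  1.75 -0.36  0.98  1.35]
```

```bash
python3 -m jog '{"hand":[-1,-1,-1,-1,-1],"xyz":[[0,0,0],[0,0,0],[0,0,0],[0,0,0],[0,0,0]],"twist":[[0,0,-0.5],[0,0,-0.5],[0,0,-0.5],[0,0,-0.5],[0,0,-0.3]]}' ; python3 -c "
from h import *
st();snap('wrist','w6',(140,180,420,390),2.8)"
```

```text
time_s: 7.45
position: [602.2, -141.4, 121.7]
tcp_rot: [-1.452, 0.72, -0.723]
force: [-0.9, 0.1, 2.0]
width: 10.9
t 7.45 pos [ 602.2 -141.4  121.7] jawyaw 37.06 tiltfix deg [0.26 0.01 0.  ] F [-0.9   0.14  1.98] T [-0.089  0.123  1.495] w 10.9 q [-0.34  0.55  0.69  1.75 -0.4   0.99  1.15]
```

View pics/w6.png

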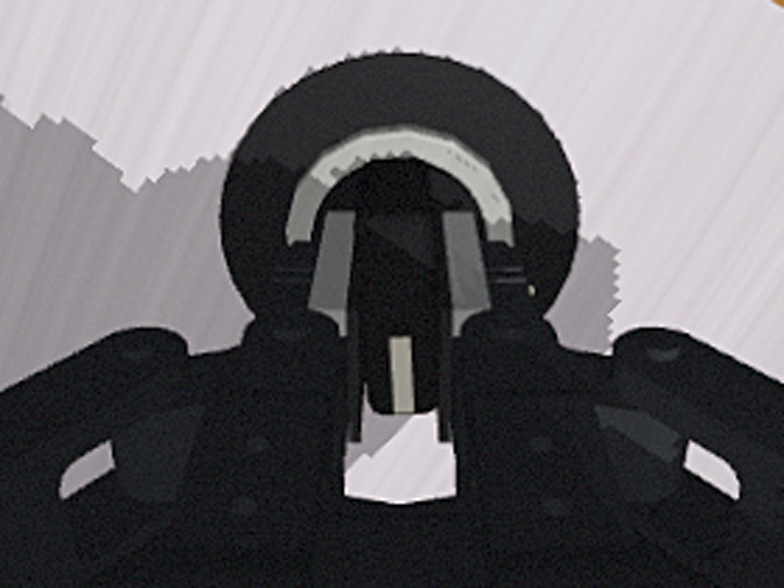

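The torque has jumped to 1.5 N·m at 63°, so the switch is against its stop. I'll let go and then rise.

```bash
python3 -m jog '{"hand":[1,1,1,1,1,1,1,1,1,1,1,1,1],"xyz":[[0,0,0],[0,0,0],[0,0,0],[0,0,0],[0,0,0],[0,0,0],[0,0,0],[0,0,0.6],[0,0,0.8],[0,0,0.9],[0,0,0.5],[0,0,0],[0,0,0]],"twist":[[0,0,0],[0,0,0],[0,0,0],[0,0,0],[0,0,0],[0,0,0],[0,0,0],[0,0,0],[0,0,0],[0,0,0],[0,0,0],[0,0,0],[0,0,0]]}' ; python3 -c "
from h import *
go(602,-141,238,38);snap('wrist','w7')
go(544,139.5,200,19.7)"
```

```text
time_s: 8.8
position: [600.2, -140.7, 235.6]
tcp_rot: [-1.449, 0.727, -0.724]
force: [-0.6, 1.3, -0.6]
width: 85.3
t 8.8 pos [ 600.2 -140.7  235.6] jawyaw 36.73 tiltfix deg [ 0.07 -0.14  0.  ] F [-0.64  1.26 -0.57] T [ 0.041  0.006 -0.037] w 85.3 q [-0.4   0.43  0.76  1.64 -0.31  1.2   1.07]
units xyz [ 0.045 -0.009  0.059] twist z 0.212 xy [ 0.012 -0.024]
t 8.85 pos [ 600.2 -140.7  235.5] jawyaw 36.72 tiltfix deg [ 0.08 -0.15  0.  ] F [ 0.29 -0.07  0.9 ] T [ 0.007 -0.031  0.024] w 85.4 q [-0.4   0.43  0.76  1.64 -0.31  1.2   1.07]
units xyz [-1.406  7.005 -0.888] twist z -2.837 xy [ 0.013 -0.025]
```

View pics/w7.png

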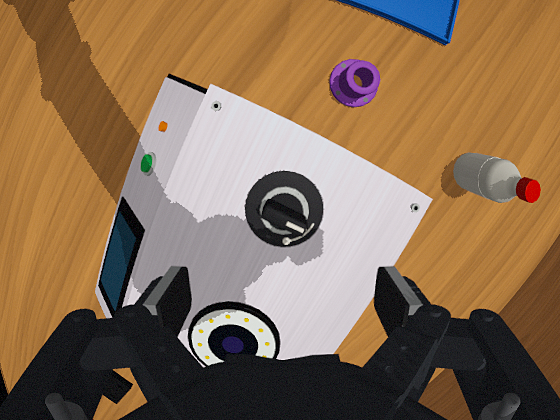

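The switch has sprung back and the bar lies along the station's x again, with its centre at (284,210) and the mark at (297,230). Next I'll move above the nearer bushing at about (544,140).

```bash
python3 -m jog '{"hand":[1,1,1,1,1,1,1,1,1,1,1,1,1],"xyz":[[-0.1,0.4,0],[-0.18,0.9,0],[-0.18,0.9,0],[-0.18,0.9,0],[-0.18,0.9,0],[-0.18,0.9,-0.3],[-0.18,0.9,-0.5],[-0.18,0.7,-0.5],[-0.1,0.4,-0.4],[0,0,0],[0,0,0],[0,0,0],[0,0,0]],"twist":[[0,0,0],[0,0,0],[0,0,0],[0,0,0],[0,0,0],[0,0,0],[0,0,0],[0,0,0],[0,0,0],[0,0,0],[0,0,0],[0,0,0],[0,0,0]]}' ; python3 -c "
from h import *
d=snap('wrist','w8')
go(544,139.5,120,36.7)
for p in [(544,139.5),(541,142)]: print(w2px(d,[*p,54],1),w2px(d,[*p,12],1))"
```

```text
time_s: 10.15
position: [528.4, 140.3, 150.4]
tcp_rot: [-1.467, 0.747, -0.719]
force: [0.1, 0.5, 0.2]
width: 85.7
t 10.2 pos [528.6 140.1 150.6] jawyaw 36.3 tiltfix deg [ 0.66 -1.45  0.  ] F [-0.24 -0.29  0.42] T [ 0.001 -0.004 -0.022] w 85.1 q [-0.88  0.39  0.68  1.88 -0.28  1.    0.56]
units xyz [ 0.386 -0.015 -0.765] twist z 0.067 xy [ 0.111 -0.241]
(np.float64(302.94830677083723), np.float64(233.44797570231367)) (np.float64(301.3856899712683), np.float64(218.14234459862863))
(np.float64(301.79922285728424), np.float64(228.6365347241255)) (np.float64(300.38601815444133), np.float64(213.95278343810574))
```

View pics/w8.png

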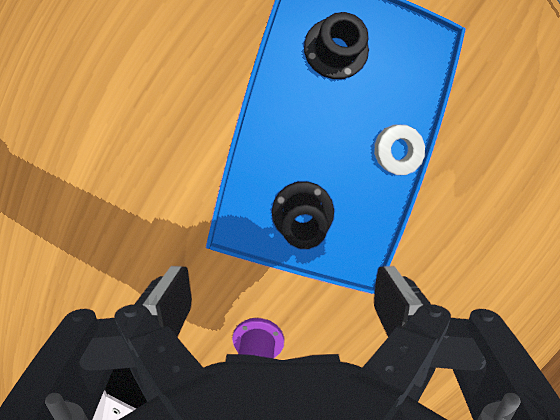

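```bash
python3 -c "
from h import *
d=viewer.snapshot('wrist')
print(fpx2w(d,304.5,226,54),fpx2w(d,344,33,54),fpx2w(d,400,150,19))
"
```

```text
[541.58220565 144.61060631  54.        ] [478.78207683 275.97993355  54.        ] [574.03269277 238.70506912  19.        ]
```

```bash
python3 -m jog '{"hand":[1,1,1,1,1,1,1,1],"xyz":[[0.32,0.1,0],[0,0,-0.4],[0,0,-0.5],[0,0,-0.3],[0,0,0],[0,0,0],[0,0,0],[0,0,0]],"twist":[[0.1,-0.24,0],[0,0,0],[0,0,0],[0,0,0],[0,0,0],[0,0,0],[0,0,0],[0,0,0]]}' >/dev/null; python3 -c "
from h import *
d=snap('wrist','w9',(140,180,420,390),2.8)
go(541.6,144,28,36.7)
for p in [(541.6,144)]: print((np.array(w2px(d,[*p,54],1))-[140,180])*2.8)"
```

```text
t 11.1 pos [549.8 143.3 106.2] jawyaw 36.04 tiltfix deg [-0.28  0.97  0.  ] F [-0.04 -1.27  0.42] T [ 0.015  0.027 -0.025] w 85.3 q [-0.83  0.46  0.64  1.9  -0.35  0.88  0.61]
units xyz [-0.206  0.018 -1.956] twist z 0.11 xy [-0.046  0.162]
[369.6717303  144.66718551]
```

View pics/w9.png

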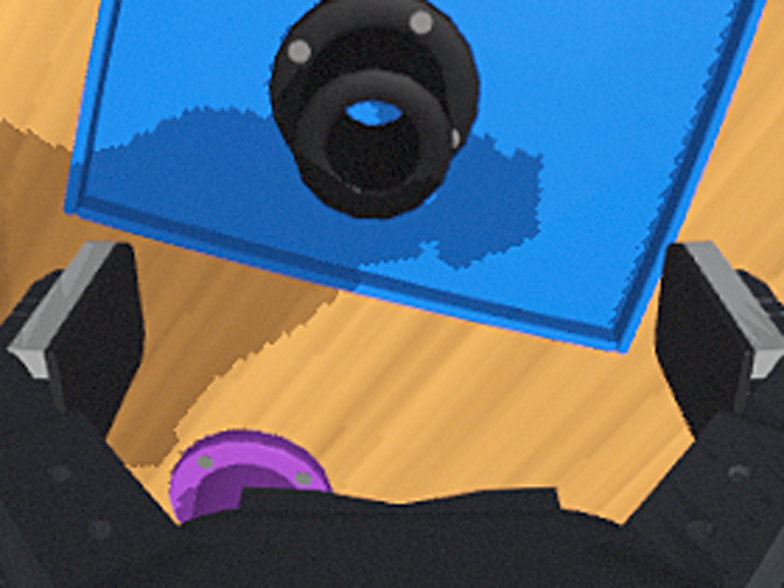

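```bash
python3 -c "
from h import *
d=viewer.snapshot('wrist')
print(fpx2w(d,374.5/2.8+140,143/2.8+180,54))
"; python3 -m jog '{"hand":[1,1,1,1,1],"xyz":[[-0.19,0.03,-0.3],[0,0,-0.4],[0,0,0],[0,0,0],[0,0,0]],"twist":[[-0.04,0.16,0.1],[0,0,0],[0,0,0],[0,0,0],[0,0,0]]}' >/dev/null; python3 -c "
from h import *
d=snap('wrist','w10',(140,180,420,390),2.8)
go(541.6,144,28,36.7)
for p in [(541.6,144)]: print((np.array(w2px(d,[*p,54],1))-[140,180])*2.8)"
```

```text
[542.32108021 144.94036453  54.        ]
t 11.7 pos [540.7 145.5  76.9] jawyaw 36.79 tiltfix deg [-0.07 -0.14 -0.  ] F [ 0.39 -0.08 -0.55] T [-0.016  0.065  0.114] w 85.3 q [-0.82  0.49  0.62  1.92 -0.38  0.84  0.64]
units xyz [ 0.022 -0.037 -1.223] twist z -0.015 xy [-0.012 -0.023]
[402.48203081 232.13497589]
```

View pics/w10.png

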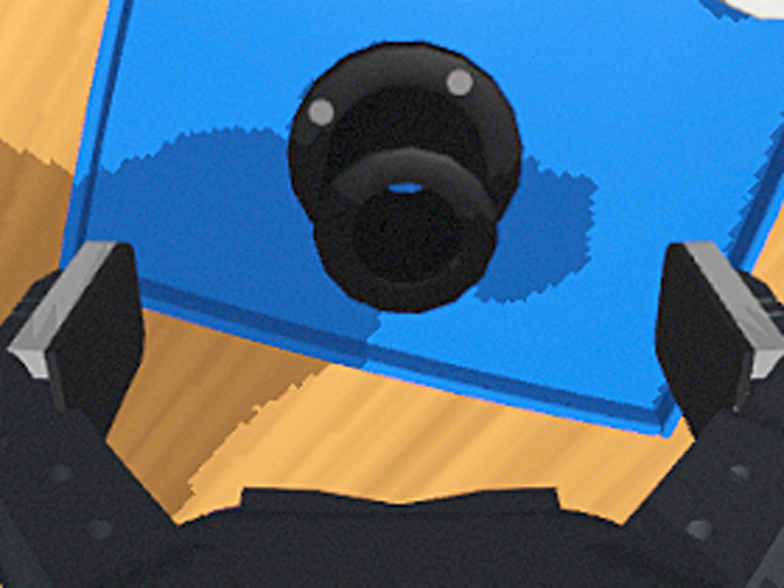

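The ring centre is at crop (406,231), about 1 mm off the mid-plane. I'll make a fine shift, descend to z 28 and close.

```bash
python3 -m jog '{"hand":[1,1,1,1,1,1,1,1],"xyz":[[0.04,0,-0.2],[0,0,-0.35],[0,0,-0.35],[0,0,-0.25],[0,0,-0.07],[0,0,0],[0,0,0],[0,0,0]],"twist":[[0,0,0],[0,0,0],[0,0,0],[0,0,0],[0,0,0],[0,0,0],[0,0,0],[0,0,0]]}' 40 >/dev/null; python3 -c "
from h import *
d=snap('wrist','w11',(140,180,420,390),2.8)
go(542.3,145,28,36.7)"
```

```text
t 12.55 pos [542.5 145.2  23.8] jawyaw 36.78 tiltfix deg [-0.06 -0.14 -0.  ] F [ 0.44 -0.36  0.05] T [ 0.011  0.01  -0.008] w 85.3 q [-0.77  0.57  0.56  1.95 -0.44  0.75  0.69]
units xyz [-0.005 -0.006  0.105] twist z -0.014 xy [-0.011 -0.023]
```

View pics/w11.png

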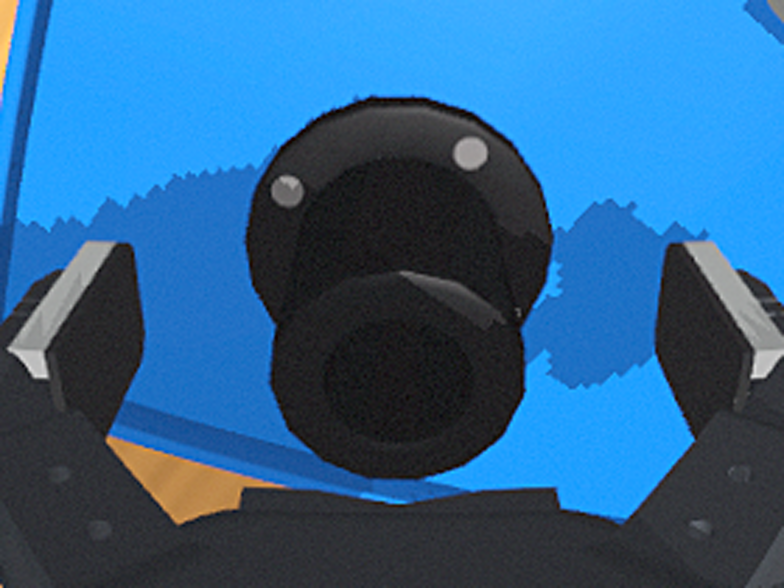

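The bushing is centred. I'll raise 3 mm and close.

```bash
python3 -m jog '{"hand":[1,-1,-1,-1,-1,-1,-1,-1,-1],"xyz":[[0,0,0.09],[0,0,0],[0,0,0],[0,0,0],[0,0,0],[0,0,0],[0,0,0],[0,0,0],[0,0,0]],"twist":[[0,0,0],[0,0,0],[0,0,0],[0,0,0],[0,0,0],[0,0,0],[0,0,0],[0,0,0],[0,0,0]]}' 45 >/dev/null; python3 -c "
from h import *
st()"; python3 -m jog '{"hand":[-1,-1,-1,-1,-1,-1,-1,-1,-1],"xyz":[[0,0,0.2],[0,0,0.3],[0,0,0.4],[0,0,0.3],[0,0,0.1],[0,0,0],[0,0,0],[0,0,0],[0,0,0]],"twist":[[0,0,0],[0,0,0],[0,0,0],[0,0,0],[0,0,0],[0,0,0],[0,0,0],[0,0,0],[0,0,0]]}' >/dev/null; python3 -c "
from h import *
st()
F=[]
for i in range(8): viewer.snapshot('wrist');s=arm.sense();F.append([*s['force'],*s['torque'],*s['joint_efforts'][[1,3]]])
print(np.mean(F,0).round(3),np.std(F,0).round(2))
snap('wrist','w12');st()"
```

```text
t 13.45 pos [543.7 145.7  29.3] jawyaw 36.8 tiltfix deg [-0.15  0.03  0.  ] F [ 0.42 -0.01  0.19] T [-0.063  0.082  0.044] w 35.0 q [-0.77  0.57  0.57  1.94 -0.44  0.75  0.69]
t 14.35 pos [542.2 145.4  84.6] jawyaw 36.79 tiltfix deg [-0.12 -0.09 -0.  ] F [ 0.73  0.4  -0.89] T [-0.023  0.016  0.012] w 34.8 q [-0.82  0.49  0.62  1.91 -0.37  0.86  0.64]
[ 4.0000e-03  1.5400e-01 -1.0210e+00 -2.5000e-02  9.0000e-03  7.0000e-03
 -4.0216e+01 -1.9603e+01] [0.46 0.5  0.41 0.02 0.02 0.03 0.1  0.06]
t 14.8 pos [542.6 145.5  85.1] jawyaw 36.78 tiltfix deg [-0.14 -0.04 -0.  ] F [ 0.27 -0.21 -1.61] T [-0.007 -0.029  0.022] w 34.8 q [-0.82  0.49  0.62  1.91 -0.37  0.86  0.64]
```

View pics/w12.png

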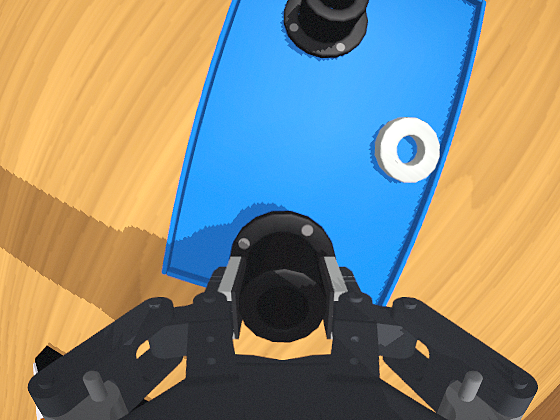

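The bushing is held upright and Fz is about -1.0 N, or roughly 0.10 kg, so this is probably the light one. I'll set it back down gently in the same place.

```bash
python3 -m jog '{"hand":[-1,-1,-1,-1,-1,-1,-1,-1,-1],"xyz":[[0,0,-0.2],[0,0,-0.35],[0,0,-0.3],[0,0,-0.15],[0,0,-0.05],[0,0,0],[0,0,0],[0,0,0],[0,0,0]],"twist":[[0,0,0],[0,0,0],[0,0,0],[0,0,0],[0,0,0],[0,0,0],[0,0,0],[0,0,0],[0,0,0]]}' >/dev/null; python3 -c "
from h import *
st()"
```

```text
t 15.7 pos [542.1 145.2  38.5] jawyaw 36.78 tiltfix deg [-0.1  -0.12 -0.  ] F [-0.24  0.05 -1.23] T [ 0.039 -0.016  0.033] w 35.0 q [-0.78  0.55  0.58  1.94 -0.43  0.77  0.68]
```

```bash
python3 -m jog '{"hand":[-1,-1,-1,-1,-1,-1],"xyz":[[0,0,-0.08],[0,0,-0.08],[0,0,-0.04],[0,0,0],[0,0,0],[0,0,0]],"twist":[[0,0,0],[0,0,0],[0,0,0],[0,0,0],[0,0,0],[0,0,0]]}' >/dev/null; python3 -c "
from h import *
st()"
```

```text
t 16.3 pos [542.5 145.6  30.5] jawyaw 36.8 tiltfix deg [-0.14 -0.04 -0.  ] F [ 0.4   1.69 -0.53] T [ 0.052 -0.01  -0.01 ] w 34.9 q [-0.78  0.56  0.57  1.94 -0.44  0.76  0.69]
```

```bash
python3 -m jog '{"hand":[-1,-1,-1,-1],"xyz":[[0,0,-0.03],[0,0,-0.03],[0,0,0],[0,0,0]],"twist":[[0,0,0],[0,0,0],[0,0,0],[0,0,0]]}' >/dev/null; python3 -c "
from h import *
st()"
```

```text
t 16.7 pos [543.1 145.6  29.7] jawyaw 36.78 tiltfix deg [-0.22 -0.02 -0.  ] F [ 0.75 -0.5  -2.1 ] T [ 0.032 -0.011  0.002] w 34.7 q [-0.77  0.56  0.57  1.94 -0.44  0.76  0.69]
```

```bash
python3 -m jog '{"hand":[-1,-1,-1,-1],"xyz":[[0,0,-0.04],[0,0,-0.04],[0,0,-0.02],[0,0,0]],"twist":[[0,0,0],[0,0,0],[0,0,0],[0,0,0]]}' >/dev/null; python3 -c "
from h import *
F=[]
for i in range(4): viewer.snapshot('wrist');F.append(arm.sense()['force'])
print(np.mean(F,0));st()"
```

```text
[-0.36402535 -0.14513854  1.83181301]
t 17.3 pos [543.4 145.7  29.4] jawyaw 36.77 tiltfix deg [-0.37 -0.13 -0.  ] F [-0.37 -1.17  2.32] T [-0.113  0.145  0.002] w 35.1 q [-0.77  0.57  0.56  1.94 -0.44  0.76  0.69]
```

Fz has gone positive at the grasp height, so it stands on the tray floor. I'll open, rise and move toward the second bushing.

```bash
python3 -m jog '{"hand":[0.2,0.6,1,1,1,1,1,1,1,1,1,1,1,1,1,1],"xyz":[[0,0,0],[0,0,0],[0,0,0],[0,0,0],[0,0,0],[0,0,0.3],[0,0,0.6],[0,0,0.8],[0,0,0.5],[-0.4,0.7,0],[-0.5,0.9,0],[-0.4,0.8,0],[-0.2,0.5,0],[0,0,0],[0,0,0],[0,0,0]],"twist":[[0,0,0],[0,0,0],[0,0,0],[0,0,0],[0,0,0],[0,0,0],[0,0,0],[0,0,0],[0,0,0],[0,0,0],[0,0,0],[0,0,0],[0,0,0],[0,0,0],[0,0,0],[0,0,0]]}' >/dev/null; python3 -c "
from h import *
d=snap('wrist','w13')
go(479,276.5,105,36.7)
print(w2px(d,[479,276.5,54],1))
snap('top','t13',(170,175,300,285),5.4)"
```

```text
t 18.95 pos [484.4 261.6 129.2] jawyaw 36.31 tiltfix deg [-0.55  0.36  0.  ] F [ 0.24 -0.56 -0.32] T [ 0.006 -0.018  0.03 ] w 85.5 q [-1.09  0.4   0.65  1.92 -0.3   0.92  0.34]
units xyz [-0.135  0.372 -0.604] twist z 0.065 xy [-0.091  0.059]
(np.float64(288.75866442988035), np.float64(208.50886426200142))
```

View pics/w13.png

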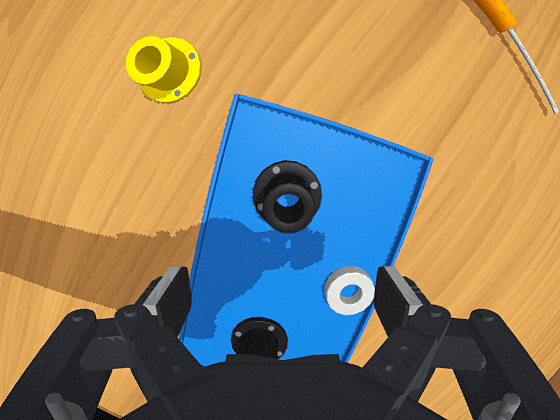

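View pics/t13.png

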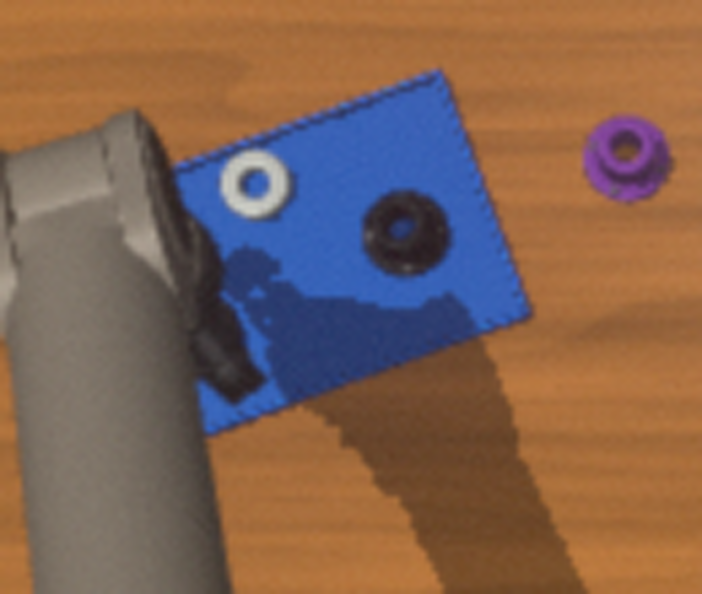

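The first bushing stands back in place in the top view at crop (406,232). The second one's ring is at (288,208) in the wrist view, which matches (479,276.5). I'll move over it.

```bash
python3 -m jog '{"hand":[1,1,1,1,1,1,1,1],"xyz":[[-0.13,0.37,0],[0,0,-0.4],[0,0,-0.5],[0,0,-0.3],[0,0,0],[0,0,0],[0,0,0],[0,0,0]],"twist":[[-0.09,0.06,0.06],[0,0,0],[0,0,0],[0,0,0],[0,0,0],[0,0,0],[0,0,0],[0,0,0]]}' >/dev/null; python3 -c "
from h import *
d=snap('wrist','w14',(140,180,420,390),2.8)
go(479,276.5,27,36.7)
print((np.array(w2px(d,[479,276.5,54],1))-[140,180])*2.8)"
```

```text
t 19.85 pos [481.5 278.2  81.3] jawyaw 36.4 tiltfix deg [-0.05  0.09  0.  ] F [-0.03  0.23  0.85] T [-0.03   0.003  0.012] w 85.2 q [-1.08  0.48  0.6   1.93 -0.36  0.84  0.35]
units xyz [-0.062 -0.042 -1.357] twist z 0.049 xy [-0.008  0.015]
[386.90027095 213.72295377]
```

View pics/w14.png

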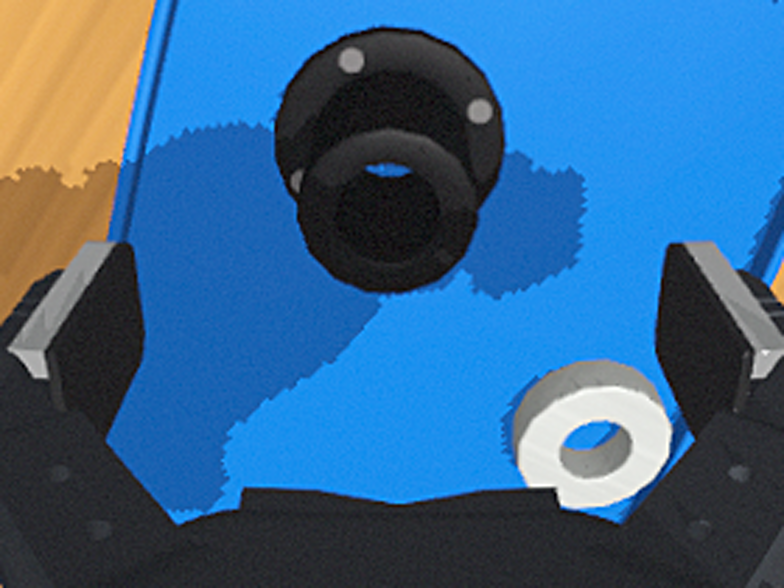

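```bash
python3 -m jog '{"hand":[1,1,1,1,1,1,1,1],"xyz":[[-0.05,-0.03,-0.2],[0,0,-0.35],[0,0,-0.35],[0,0,-0.25],[0,0,-0.07],[0,0,0],[0,0,0],[0,0,0]],"twist":[[0,0,0],[0,0,0],[0,0,0],[0,0,0],[0,0,0],[0,0,0],[0,0,0],[0,0,0]]}' 45 >/dev/null; python3 -c "
from h import *
d=snap('wrist','w15',(140,180,420,390),2.8)
go(479,276.8,28,36.7)"
```

```text
t 20.7 pos [479.  276.5  27.9] jawyaw 36.38 tiltfix deg [-0.04  0.06  0.  ] F [-0.47 -0.11 -0.07] T [0.022 0.017 0.01 ] w 85.7 q [-1.03  0.55  0.55  1.97 -0.42  0.74  0.41]
units xyz [0.    0.008 0.002] twist z 0.054 xy [-0.006  0.009]
```

View pics/w15.png

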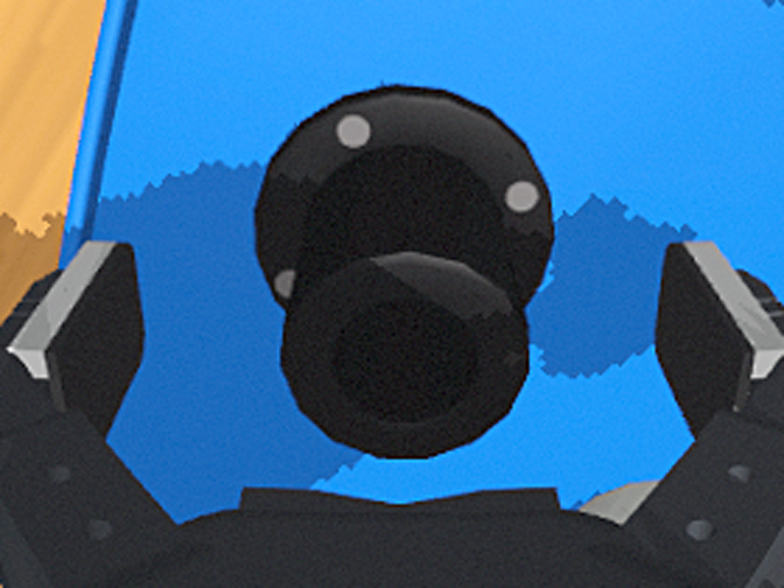

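Centred within 1 mm at z 27.9. I'll close and lift.

```bash
python3 -m jog '{"hand":[-1,-1,-1,-1,-1,-1,-1,-1,-1],"xyz":[[0,0,0],[0,0,0],[0,0,0],[0,0,0],[0,0,0],[0,0,0],[0,0,0],[0,0,0],[0,0,0]],"twist":[[0,0,0],[0,0,0],[0,0,0],[0,0,0],[0,0,0],[0,0,0],[0,0,0],[0,0,0],[0,0,0]]}' 60 >/dev/null; python3 -c "
from h import *
st()"; python3 -m jog '{"hand":[-1,-1,-1,-1,-1,-1,-1,-1,-1],"xyz":[[0,0,0.2],[0,0,0.3],[0,0,0.4],[0,0,0.3],[0,0,0.1],[0,0,0],[0,0,0],[0,0,0],[0,0,0]],"twist":[[0,0,0],[0,0,0],[0,0,0],[0,0,0],[0,0,0],[0,0,0],[0,0,0],[0,0,0],[0,0,0]]}' >/dev/null; python3 -c "
from h import *
st()
F=[]
for i in range(8): viewer.snapshot('wrist');s=arm.sense();F.append([*s['force'],*s['torque'],*s['joint_efforts'][[1,3]]])
print(np.mean(F,0).round(3),np.std(F,0).round(2))
snap('wrist','w16');st()"
```

```text
t 21.6 pos [479.8 277.1  29.4] jawyaw 36.39 tiltfix deg [-0.13  0.16  0.  ] F [ 0.95 -0.61 -0.19] T [-0.09   0.027 -0.031] w 34.6 q [-1.03  0.55  0.55  1.97 -0.42  0.74  0.41]
t 22.5 pos [476.5 275.6  82.9] jawyaw 36.39 tiltfix deg [ 0.05 -0.14  0.  ] F [-0.01 -0.44 -3.81] T [ 0.002 -0.01   0.02 ] w 34.7 q [-1.08  0.47  0.61  1.94 -0.35  0.84  0.35]
[-9.4000e-02  7.2000e-02 -3.8720e+00 -0.0000e+00 -9.0000e-03 -1.3000e-02
 -4.0554e+01 -2.0322e+01] [0.55 0.4  0.58 0.03 0.04 0.03 0.1  0.07]
t 22.95 pos [476.9 275.8  83.4] jawyaw 36.39 tiltfix deg [ 0.01 -0.09  0.  ] F [ 0.54 -0.66 -3.86] T [ 0.003 -0.023 -0.016] w 34.4 q [-1.08  0.47  0.61  1.94 -0.35  0.84  0.35]
```

View pics/w16.png

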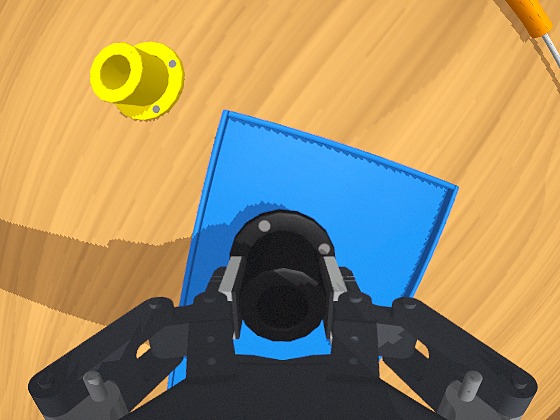

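This one reads -3.87 N, about 0.39 kg, against -1.02 N, so it is the steel one. The light one is already back in the tray. I'll take the window as (642,-283) in arm-consistent coordinates, with a target TCP z of about 184.5 because the underside is 25.4 below the TCP. I'll rise and carry it high.

```bash
python3 -m jog '{"hand":[-1,-1,-1,-1,-1,-1,-1,-1,-1,-1,-1,-1,-1,-1,-1,-1,-1,-1,-1,-1],"xyz":[[0,0,0.4],[0,0,0.8],[0,0,0.9],[0,0,0.8],[0.1,-0.3,0.4],[0.2,-0.6,0],[0.24,-0.8,0],[0.24,-0.8,0],[0.24,-0.8,0],[0.24,-0.8,0],[0.24,-0.8,0],[0.24,-0.8,0],[0.24,-0.8,0],[0.24,-0.8,0],[0.2,-0.7,0],[0.15,-0.5,0],[0.1,-0.3,0],[0,0,0],[0,0,0],[0,0,0]],"twist":[[0,0,0],[0,0,0],[0,0,0],[0,0,0],[0,0,0],[0,0,0],[0,0,0],[0,0,0],[0,0,0],[0,0,0],[0,0,0],[0,0,0],[0,0,0],[0,0,0],[0,0,0],[0,0,0],[0,0,0],[0,0,0],[0,0,0],[0,0,0]]}' ; python3 -c "
from h import *
go(642,-283,214,36.7);snap('wrist','w17')"
```

```text
time_s: 24.95
position: [580.7, -88.5, 220.3]
tcp_rot: [-1.444, 0.73, -0.722]
force: [-0.0, -0.5, -3.4]
width: 34.6
t 24.95 pos [580.7 -88.5 220.3] jawyaw 36.66 tiltfix deg [-0.21 -0.2  -0.  ] F [-0.01 -0.48 -3.37] T [-0.021 -0.063  0.049] w 34.6 q [-0.53  0.4   0.8   1.73 -0.31  1.15  1.  ]
units xyz [ 1.532 -4.862 -0.157] twist z 0.006 xy [-0.035 -0.033]
```

View pics/w17.png

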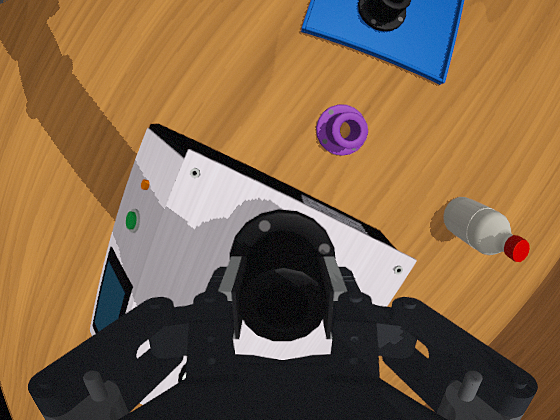

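The bushing is held upright and the other one stands in the tray. I'll carry on to above the window.

```bash
python3 -m jog '{"hand":[-1,-1,-1,-1,-1,-1,-1,-1,-1,-1,-1,-1],"xyz":[[0.1,-0.4,0],[0.22,-0.7,0],[0.22,-0.7,0],[0.22,-0.7,0],[0.22,-0.7,0],[0.22,-0.6,0],[0.2,-0.5,0],[0.12,-0.35,0],[0,-0.1,0],[0,0,0],[0,0,0],[0,0,0]],"twist":[[0,0,0],[0,0,0],[0,0,0],[0,0,0],[0,0,0],[0,0,0],[0,0,0],[0,0,0],[0,0,0],[0,0,0],[0,0,0],[0,0,0]]}' >/dev/null; python3 -c "
from h import *
go(642,-283,184.5,36.7);d=snap('wrist','w18');snap('top','t18',(290,140,420,260),5);snap('scene','s18',(140,100,340,260),3.6)"
```

```text
t 26.2 pos [ 646.4 -260.5  216.9] jawyaw 38.55 tiltfix deg [-1.15 -0.51 -0.  ] F [-0.55 -0.39 -4.43] T [ 0.033 -0.008 -0.021] w 34.7 q [-0.14  0.61  0.74  1.44 -0.43  1.27  1.32]
units xyz [-0.111 -0.561 -0.809] twist z -0.308 xy [-0.192 -0.086]
```

View pics/w18.png

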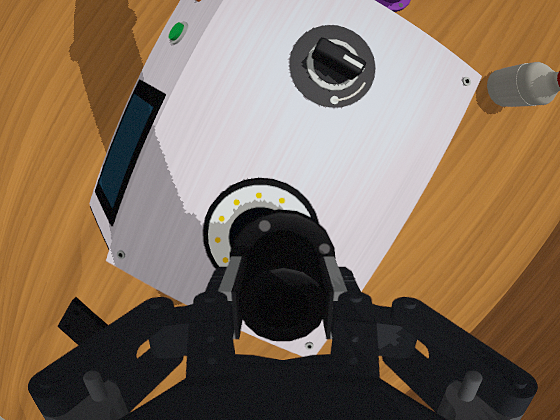

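View pics/s18.png

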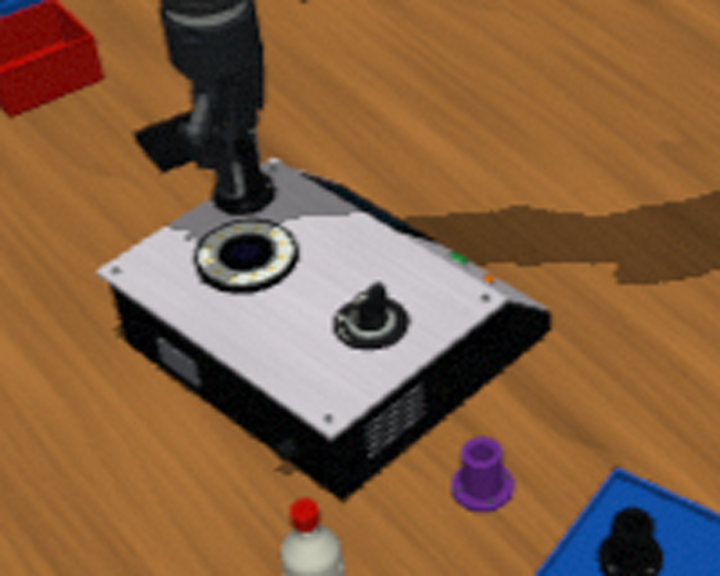

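The wrist view shows the window ring partly hidden by the bushing. Its outer arc runs (204,232), (213,205), (233,186), (262,178), (292,186), (312,205). I'll apply the correction, then fit the ring to get its centre.

```bash
python3 -m jog '{"hand":[-1,-1,-1,-1,-1,-1],"xyz":[[-0.1,-0.2,0],[0,-0.35,0],[0,0,0],[0,0,0],[0,0,0],[0,0,0]],"twist":[[-0.1,-0.05,-0.15],[-0.1,-0.04,-0.15],[0,0,0],[0,0,0],[0,0,0],[0,0,0]]}' >/dev/null; python3 -c "
from h import *
go(642,-283,184.5,36.7);d=snap('wrist','w19',(170,0,450,210),2.8)
go(642,-283,184.5,36.7);
print((np.array(w2px(d,[601,-141.2,105],1))-[170,0])*2.8)
import pickle;pickle.dump({k:d[k] for k in d if k!='pixels'},open('d19.pkl','wb'))"
```

```text
t 26.95 pos [ 641.6 -285.2  217.4] jawyaw 36.53 tiltfix deg [0.18 0.11 0.  ] F [-1.13  0.6  -3.71] T [ 0.045 -0.014 -0.021] w 34.9 q [-0.12  0.62  0.76  1.44 -0.43  1.25  1.31]
units xyz [ 0.01   0.054 -0.822] twist z 0.028 xy [0.031 0.019]
t 27.0 pos [ 641.6 -285.2  217.4] jawyaw 36.53 tiltfix deg [0.19 0.11 0.  ] F [-0.15  0.14 -2.88] T [-0.022  0.008 -0.014] w 34.7 q [-0.12  0.62  0.76  1.44 -0.43  1.25  1.31]
units xyz [ 0.01   0.055 -0.823] twist z 0.028 xy [0.032 0.019]
[513.24559258 103.916481  ]
```

View pics/w19.png

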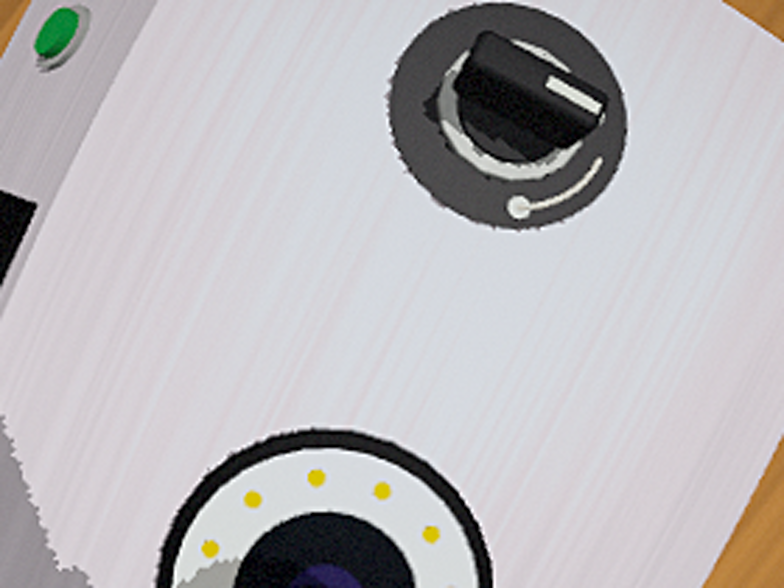

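```bash
python3 -c "
from h import *
import pickle;from scipy.optimize import least_squares
d=pickle.load(open('d19.pkl','rb'))
P=[fpx2w(d,u/2.8+170,v/2.8,108) for u,v in [(160,560),(180,513),(225,465),(270,440),(320,430),(370,437),(420,463),(460,502),(485,545)]]
P=np.array(P)[:,:2]
f=least_squares(lambda p:np.hypot(*(P-p).T)-48,[642,-283]);print(f.x,f.fun.round(1))
g=[fpx2w(d,u/2.8+170,v/2.8,109) for u,v in[(233,588),(262,537),(322,512),(385,533),(414,580)]]
G=np.array(g)[:,:2];f=least_squares(lambda p:np.hypot(*(G-p).T)-26,[642,-283]);print(f.x,f.fun.round(1))
"
```

```text
[ 643.83038728 -284.91164702] [-0.5 -0.5 -0.3  0.4  0.8  0.5 -0.4 -0.7 -0.2]
[ 643.69192842 -284.53678249] [-0.1 -0.2  0.2  0.1 -0.3]
```

Both ring fits give about (643.7,-284.7). I'll aim for (643,-284.4) and lower gently to z 184.5.

```bash
python3 -m jog '{"hand":[-1,-1,-1,-1,-1,-1,-1,-1,-1],"xyz":[[0.035,0.02,-0.1],[0,0,-0.2],[0,0,-0.2],[0,0,-0.17],[0,0,-0.07],[0,0,0],[0,0,0],[0,0,0],[0,0,0]],"twist":[[0.02,0.01,0],[0,0,0],[0,0,0],[0,0,0],[0,0,0],[0,0,0],[0,0,0],[0,0,0],[0,0,0]]}' >/dev/null; python3 -c "
from h import *
go(643,-284.4,184.5,36.7);snap('scene','s20',(140,100,340,260),3.6)"
```

```text
t 27.9 pos [ 643.3 -283.   184. ] jawyaw 36.62 tiltfix deg [-0.   -0.03 -0.  ] F [ 0.73  0.04 -4.18] T [ 0.053 -0.024 -0.006] w 34.9 q [-0.11  0.65  0.74  1.47 -0.45  1.2   1.33]
units xyz [-0.006 -0.034  0.012] twist z 0.014 xy [-0.    -0.006]
```

View pics/s20.png

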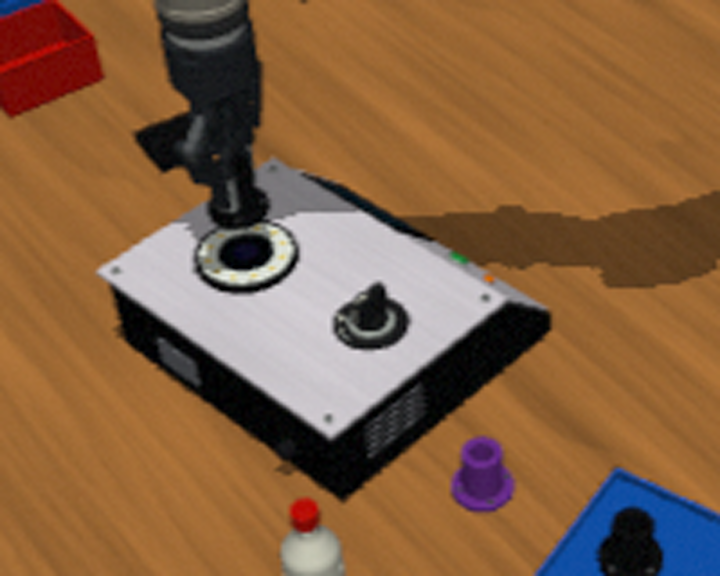

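The scene view shows the flange at about crop (239,208) above the window at about (246,254). I'll check the relative position from that camera, and hold a few still rows.

```bash
python3 -m jog '{"hand":[-1,-1,-1,-1,-1],"xyz":[[0,-0.02,0],[0,0,0],[0,0,0],[0,0,0],[0,0,0]],"twist":[[0,0,0],[0,0,0],[0,0,0],[0,0,0],[0,0,0]]}' >/dev/null;python3 -c "
from h import *
s,_,_=st()
d=snap('scene','s21',(180,130,240,190),10)
x,y,z=s['position']
print([(np.array(w2px(d,X))-[180,130])*10 for X in([x,y,z-25.4],[x,y,z-17.4],[643.4,-284.5,109])])
d=snap('top','t21',(340,130,420,210),7.5);print([(np.array(w2px(d,X))-[340,130])*7.5 for X in([x,y,z-25.4],[643.4,-284.5,109])])
a=snap('top','t22');a=snap('scene','s22')"
```

```text
t 28.45 pos [ 643.5 -284.3  184.9] jawyaw 36.61 tiltfix deg [0.03 0.05 0.  ] F [-0.12 -0.26 -4.87] T [ 0.011 -0.053 -0.078] w 34.7 q [-0.11  0.65  0.74  1.47 -0.45  1.2   1.33]
[array([257.51679635, 275.5969284 ]), array([254.16654816, 256.42926031]), array([278.06379503, 392.48998507])]
[array([258.7708503 , 365.23010485]), array([240.10281041, 392.03263976])]
```

View pics/s21.png

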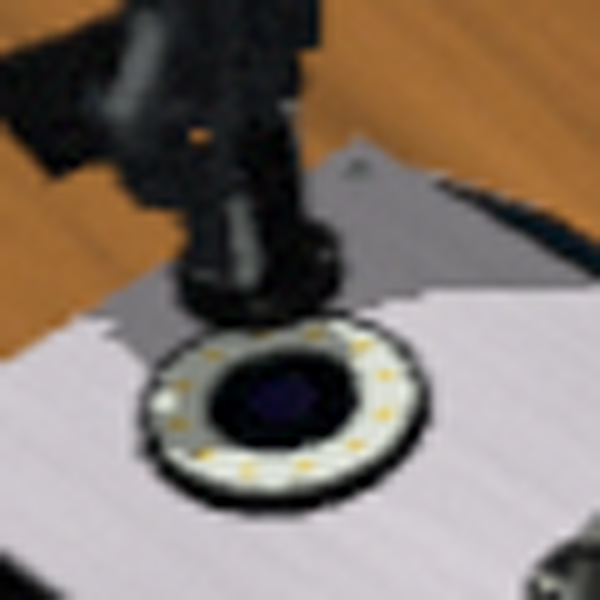

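View pics/t22.png

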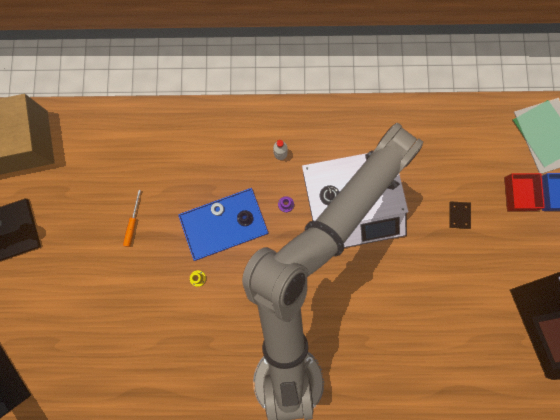

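View pics/s22.png

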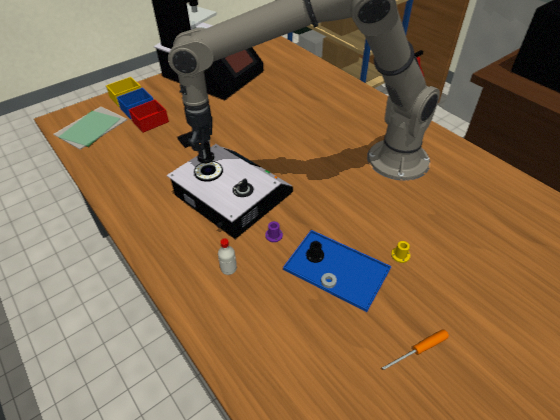

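From the scene camera, the flange is within about 1 mm of its predicted pixels. The window relative to it agrees within about 3–4 mm, which is near my reading error. The tray, collar, bottle, plate and screwdriver haven't moved. Time is 28.5 s, so I'll confirm everything is still and hand in.

```bash
python3 -m jog '{"hand":[-1,-1,-1,-1,-1],"xyz":[[0,0,0],[0,0,0],[0,0,0],[0,0,0],[0,0,0]],"twist":[[0,0,0],[0,0,0],[0,0,0],[0,0,0],[0,0,0]]}' >/dev/null;python3 -c "
from h import *
s,_,_=st();print(s['joint_vel'].round(3))
print(arm.hand_in())"
```

```text
t 29.15 pos [ 643.5 -284.2  184.8] jawyaw 36.61 tiltfix deg [0.02 0.03 0.  ] F [ 0.29  0.05 -4.18] T [ 0.038 -0.029  0.041] w 34.3 q [-0.11  0.65  0.74  1.47 -0.45  1.2   1.33]
[-0.    -0.     0.     0.001 -0.     0.002  0.   ]
the job is handed in; nothing more can be done
None
```

I carried out every step and handed the job in at 29 s, with the arm still holding the heavier bushing over the window.

- **Switch:** I turned it clockwise until the torque jumped to about 1.5 N·m, at 63° of hand turn, so it was against its stop. After I let go, the wrist pictures showed it back at rest.
- **Weighing:** the bushing nearer the station pulled down with about 1.0 N and the farther one with about 3.9 N, so the farther one is the steel one. I set the light one back standing in its original place in the tray, opening the gripper only once the force showed floor contact.
- **Presenting:** the steel bushing is held with the tool within 0.1° of vertical and the joints at rest. Its underside is at about 159 mm, which is 50 mm above the glass. It is within about 1 mm of the window centre as fitted from the wrist camera.
- **Surroundings:** in the last pictures the light bushing stands in the tray. The collar, screwdriver, bottle, plate and both look-alikes have not moved.

**Disagreements:** the top camera's positions differed from the wrist camera's by about 4–6 mm, and I went with the wrist camera because the grasps confirmed it. In the scene camera, the gap between bushing and window differed from the prediction by about 3–4 mm, which is near my reading error. No picture showed whether the station's screen woke, so that is unconfirmed.

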